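Line the blue paint pots up by shade on the rack

TASK

Put the four blue paint pots on the wooden rack in order of shade, each standing upright in the middle of its own cork pad: the darkest on the pad next to the red end block, then lighter and lighter, with the palest at the white end. Do not tip any pot over, and leave the orange pot, the thinner bottle and the roll of tape where they are.

Things in the scene. Friction and masses are not known exactly. Their poses are not given: they have to be found in the camera images.
- pot_navy: Closed round hobby paint pot, loose, rigid, about 70 g: jar 42 mm in diameter and 44 mm high, then a lid 39 mm in diameter and 16 mm high, 60 mm in all, with a thin white band under the lid. Jar and lid are both very dark navy, nearly black (the darkest of the four blues). It starts upright on the table in front of the rack. Origin at the centre of its underside, z up along its axis; it is the same all round.
- pot_blue: Closed round hobby paint pot, loose, rigid, about 70 g: jar 42 mm in diameter and 44 mm high, then a lid 39 mm in diameter and 16 mm high, 60 mm in all, with a thin white band under the lid. Jar and lid are both strong mid blue (second darkest). It starts upright on the table in front of the rack. Origin at the centre of its underside, z up along its axis; it is the same all round.
- pot_sky: Closed round hobby paint pot, loose, rigid, about 70 g: jar 42 mm in diameter and 44 mm high, then a lid 39 mm in diameter and 16 mm high, 60 mm in all, with a thin white band under the lid. Jar and lid are both light sky blue (second lightest). It starts upright on the table in front of the rack. Origin at the centre of its underside, z up along its axis; it is the same all round.
- pot_pale: Closed round hobby paint pot, loose, rigid, about 70 g: jar 42 mm in diameter and 44 mm high, then a lid 39 mm in diameter and 16 mm high, 60 mm in all, with a thin white band under the lid. Jar and lid are both very pale, whitish blue (the lightest). It starts upright on the table in front of the rack. Origin at the centre of its underside, z up along its axis; it is the same all round.
- pad_a: One of four identical round cork pads, 56 mm in diameter and 3 mm thick, fixed in a straight row on the dark wooden rack, 78 mm from centre to centre. Each takes one pot. Which pad letter sits where in the row changes from start to start. Origin at the centre of its underside; its top, on which a pot stands, is 3 mm above the origin, 15 mm above the table.
- pad_b: One of four identical round cork pads, 56 mm in diameter and 3 mm thick, fixed in a straight row on the dark wooden rack, 78 mm from centre to centre. Each takes one pot. Which pad letter sits where in the row changes from start to start. Origin at the centre of its underside; its top, on which a pot stands, is 3 mm above the origin, 15 mm above the table.
- pad_c: One of four identical round cork pads, 56 mm in diameter and 3 mm thick, fixed in a straight row on the dark wooden rack, 78 mm from centre to centre. Each takes one pot. Which pad letter sits where in the row changes from start to start. Origin at the centre of its underside; its top, on which a pot stands, is 3 mm above the origin, 15 mm above the table.
- pad_d: One of four identical round cork pads, 56 mm in diameter and 3 mm thick, fixed in a straight row on the dark wooden rack, 78 mm from centre to centre. Each takes one pot. Which pad letter sits where in the row changes from start to start. Origin at the centre of its underside; its top, on which a pot stands, is 3 mm above the origin, 15 mm above the table.
- red_block: Bright red end block, 60 x 22 x 40 mm high, fixed across one end of the rack, in line with the pads; it marks the end where the darkest pot goes. It may be at either end; an equal white block stands at the other end. The pad centres lie 75, 153, 231 and 309 mm from its centre. Origin at the centre of its underside, 12 mm above the table; its top is 52 mm above the table.
- rack: Dark wooden slab, fixed to the table, 90 mm (its x) by 420 mm (its y, the direction of the row of pads) and 12 mm thick, carrying the pads and end blocks. Its y axis runs roughly across the robot's view, turned by up to 0.15 rad. Origin at the centre of its underside, on the table.
- pot_orange: Bystander, to be left alone: closed round hobby paint pot, loose, rigid, about 70 g: jar 42 mm in diameter and 44 mm high, then a lid 39 mm in diameter and 16 mm high, 60 mm in all, with a thin white band under the lid. Jar and lid are both orange. It starts upright on the table in front of the rack. Origin at the centre of its underside, z up along its axis; it is the same all round. It stands among the blue pots, in the same row.
- thinner: Bystander, to be left alone: loose white bottle, 44 mm in diameter and 115 mm high, with yellow label and black cap, standing beyond the left end of the rack. Origin at the centre of its underside.
- tape: Bystander, to be left alone: loose roll of green tape lying flat, 90 mm in diameter, 22 mm high, beyond the right end of the rack. Origin at the centre of its underside.

How it is judged (in metres and radians):
At the end, for the whole second after the job is handed in: Navy, mid blue, sky blue and pale blue pots stand upright (within 0.1 rad), released and at rest, on the first, second, third and fourth pad from the red block (each within about 12 mm of the pad's centre along and across the rack); orange pot, bottle and tape within 20 mm of where they started (horizontal distance between pot_navy and red_block between 0.063 and 0.087 m and x of pot_navy in the frame of rack between -0.012 and 0.012 m and z of pot_navy in the frame of rack between 0.011 and 0.019 m and angle between each of pot_navy, pot_blue, pot_sky, pot_pale's own z axis and vertical below 0.1 rad and linear speed of each of pot_navy, pot_blue, pot_sky, pot_pale below 0.02 m/s and horizontal distance between pot_blue and red_block between 0.141 and 0.165 m and x of pot_blue in the frame of rack between -0.012 and 0.012 m and z of pot_blue in the frame of rack between 0.011 and 0.019 m and horizontal distance between pot_sky and red_block between 0.219 and 0.243 m and x of pot_sky in the frame of rack between -0.012 and 0.012 m and z of pot_sky in the frame of rack between 0.011 and 0.019 m and horizontal distance between pot_pale and red_block between 0.297 and 0.321 m and x of pot_pale in the frame of rack between -0.012 and 0.012 m and z of pot_pale in the frame of rack between 0.011 and 0.019 m and distance of each of pot_orange, thinner, tape from where it was at the start of the episode below 0.02 m); the robot touches nothing.
It fails at once if the orange paint pot is shifted by more than 20 mm (distance of pot_orange from where it was at the start of the episode above 0.02 m).
It fails at once if the thinner bottle is shifted by more than 20 mm (distance of thinner from where it was at the start of the episode above 0.02 m).
It fails at once if the roll of tape is shifted by more than 20 mm (distance of tape from where it was at the start of the episode above 0.02 m).
It fails at once if a paint pot is knocked over or tipped by more than 40 degrees (angle between any of pot_navy, pot_blue, pot_sky, pot_pale, pot_orange's own z axis and vertical above 0.7 rad).
It also fails if it takes over 90 s, if anything falls off the work surface, if the arm or the gripper's body presses on something with over 40 N, if the wrist force passes 120 N, or if a joint passes its speed limit or range.

ROBOT

A 6-joint arm with a two-finger parallel gripper is mounted at the origin on the work surface. World frame = base frame: x ahead of the robot, y to its left, z up, the work surface at z = 0. Lengths are in mm, angles in rad, forces in N, time in s.
With the tool pointing down it reaches from about 250 to 850 mm from the base axis. Payload 12.5 kg.
Tool frame: the origin (TCP) lies midway between the tips of the shut fingers; the grasp point (between the pads) lies 19 mm behind it; z points along the fingers, y is the line along which they close (so a half turn about z gives the same grasp; the last joint's range is limited). The gripper opens to 93 mm and grips with 3 to 60 N. Pads are 15 mm wide; open, the fingers measure 128 mm over their backs; the gripper's body (75 mm by 188 mm) begins 65 mm behind the grasp point.
Start: joints at [1.083, 0.351, 1.652, -0, 1.139, -0.085], TCP at [215.566, 505.98, 218.633] pointing down, gripper open.
Joint ranges: [-2.75, 2.75], [-0.79, 2.1], [0.01, 2.65], [-1.57, 4.71], [0.07, 3.14], [-2.87, 2.87]. Speed limits (rad/s): [2.22, 2.22, 2.79, 3.14, 3.14, 3.14].

INTERFACE

Orientations are given as a rotation vector (axis times angle).
In Python, from bench import get_state, viewer, job gives the robot as it stands. The module is installed in compiled form; this text tells all that it offers.
- The arm moves only by the tool jog_arm, never from a script. Its argument "targets" is a list of rows, each an object with "offset": the shift along the tool's x, y, z in cm, a list of three; "yaw": the turn about the tool's z in rad; "claw": the opening, from 0 (shut) to 1 (fully open). In form: [{"offset": [tx, ty, tz], "yaw": yaw, "claw": claw}, ...]. A call has 1 to 20 rows; each row shifts and turns the commanded pose from where the row before left it, along the tool's axes as they then stand; what a row does not reach is not made up. A row lasts 1/12 s, in which the tool goes at most 41.7 mm and 7.16 degrees, less where a joint would pass 70% of its speed; a pose out of reach is approached as far as the arm can. A call is refused whole if a number of a shift passes 4.17 or a number of a turn 0.125, either way. A call with a gripper value outside its range is refused whole. The fingers move at their own pace and stop on an object; the grip force is fixed at half the most. Time passes only in rows, so rows that do not move let the fingers close. It gives the time, the measured TCP pose, the force, the opening and the grip force at its end, in the units of the state.
- get_state(): the state, without advancing time (a new reading comes with each control period).
- viewer.camera(name): name is "side" or "top"; returns (picture, depth): 480x640x3 uint8, red, green, blue; 480x640 float32, mm along the optical axis (not along the pixel's ray), 0 where there is no reading.
- viewer.calibration(name): a dict with "intrinsics" (3x3 intrinsics, pixels), "distortion" ([k1, k2, p1, p2, k3] as OpenCV has them; the pictures are not rectified), "position" and "attitude" of the camera in the world. Camera axes: x right, y down, z forward; pixel columns grow to the right and rows downward; lengths in mm; the calibration is good to about 2 mm. A picture is of the moment at which its call begins. calibration takes no time and is no camera call.
- job.finish_job(): hands the job in; it is judged then, once.
The state is a dict: "time": time; "q": joint angles; "qvel": joint speeds; "joint_torque": joint torques, N m; "tcp_pos": TCP position; "ee_rot": TCP orientation; "wrist_force": force on the tool from outside, world axes, zero at the start; "moment": the same for the moment, N m; "width": opening from 0.0 (shut) to 1.0 (fully open); "gripper_force": force on a finger pad.
Only numpy, scipy, OpenCV 4.12 (cv2) and the standard library are available. Lean on these libraries where they do the work, as an engineer would, in place of code of your own. Each camera call takes 0.05 s, during which the arm holds its last target. There are 200 camera calls.

## Working session

There is one attempt and no reset: what is moved stays moved. The work goes in short steps, Python scripts to look and compute and a tool call to move; the robot and the scene stay as the last step left them, time stands still between calls to the robot, and variables do not carry over. Pictures are saved under pics/ and viewed, at most 14 in all, crops included, and the job is handed in when it is done.

Besides the shell and the picture viewer there is one more tool, called after "Emit:" as name([rows], argument=value, ...), one row to a line, values as JSON. jog_arm: Moves the arm, as the interface text tells. Its arguments: {"type":"object","properties":{"targets":{"type":"array","items":{"type":"object","properties":{"offset":{"type":"array","items":{"type":"number"}},"yaw":{"type":"number"},"claw":{"type":"number"}}}}},"required":["targets"]}

```bash
mkdir -p pics; python3 - <<'E'
from bench import get_state, viewer
import cv2,numpy as np
s=get_state();print(s['time'],s['tcp_pos'],s['ee_rot'],s['width'])
for n in('top','side'):
    p,d=viewer.camera(n);cv2.imwrite(f'pics/{n}0.png',p[:,:,::-1]);np.save(f'{n}0d.npy',d);c=viewer.calibration(n)
    print(n,{k:np.round(v,3).tolist() for k,v in c.items()})
E
```

```text
0.0 [215.43328367 505.70322493 218.12451442] [-6.28408634e-01 -3.07779127e+00  1.63744748e-03] 1.0001040227086275
top {'intrinsics': [[448.424, 0.0, 330.009], [0.0, 448.424, 235.338], [0.0, 0.0, 1.0]], 'distortion': [-0.088, 0.0, 0.0, 0.0, 0.0], 'position': [498.577, -17.089, 939.664], 'attitude': [-2.212, 2.174, -0.066]}
side {'intrinsics': [[436.395, 0.0, 323.642], [0.0, 436.395, 238.356], [0.0, 0.0, 1.0]], 'distortion': [-0.073, 0.0, 0.0, 0.0, 0.0], 'position': [255.251, -559.95, 648.786], 'attitude': [-2.288, 0.595, -0.238]}
```

View pics/top0.png

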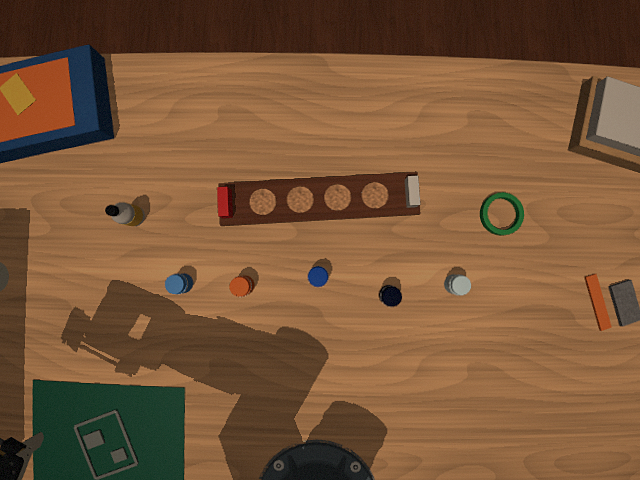

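View pics/side0.png

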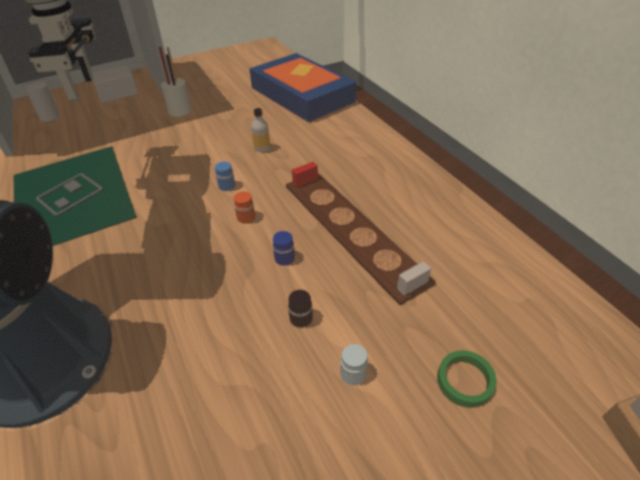

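The top view shows the pots from left to right as sky (178,284), orange (241,286), blue (318,276), navy (391,296) and pale (459,285). The red block is at the left (224,201) and the white one at the right (413,190). The pads are at (262,201), (300,199), (337,197) and (375,195). The side view agrees.

```bash
cat > h.py <<'E'
import cv2,numpy as np
from scipy.spatial.transform import Rotation as R
from bench import viewer,get_state
def rays(n,uv):
    c=viewer.calibration(n);K=np.array(c['intrinsics']);D=np.array(c['distortion'])
    p=cv2.undistortPoints(np.array(uv,float).reshape(-1,1,2),K,D)[:,0]
    M=R.from_rotvec(c['attitude']).as_matrix()
    return np.array(c['position'],float),np.c_[p,np.ones(len(p))]@M.T
def plane(n,uv,z):
    o,r=rays(n,uv);return o+r*((z-o[2])/r[:,2])[:,None]
def cloud(n,d):
    v,u=np.mgrid[:480,:640];o,r=rays(n,np.c_[u.ravel(),v.ravel()])
    return (o+r*d.reshape(-1,1)).reshape(480,640,3)
def lid(d,uv,z,n='top',w=25):
    """centre of the flat top at height z near pixel uv, plane cast"""
    P=cloud(n,d);m=(abs(P[:,:,2]-z)<8)&(d>0)
    k=np.zeros_like(m);k[uv[1]-w:uv[1]+w,uv[0]-w:uv[0]+w]=1
    m=(m&k).astype(np.uint8)
    cs,_=cv2.findContours(m,0,1);c=max(cs,key=cv2.contourArea)
    (x,y),r=cv2.minEnclosingCircle(c);M=cv2.moments(c)
    return plane(n,[[M['m10']/M['m00'],M['m01']/M['m00']]],z)[0],r,cv2.contourArea(c),np.median(P[m>0][:,2])
E
python3 - <<'E'
from h import *
np.set_printoptions(precision=1,suppress=True)
d=np.load('top0d.npy');im=cv2.imread('pics/top0.png')
for n,uv in dict(sky=(178,284),orange=(241,286),blue=(318,276),navy=(391,296),pale=(459,285)).items(): print(n,*lid(d,uv,60))
for n,uv in dict(red=(224,201),white=(413,190)).items(): print(n,*lid(d,uv,52))
hsv=cv2.cvtColor(im,cv2.COLOR_BGR2HSV)
g=(im[:,:,2]>110).astype(np.uint8)
pp=[]
for u,v in [(262,201),(300,199),(337,197),(375,195)]:
    k=np.zeros_like(g);cv2.circle(k,(u,v),18,1,-1);m=cv2.morphologyEx(g*k,cv2.MORPH_CLOSE,np.ones((3,3)))
    cs,_=cv2.findContours(m,0,1);c=max(cs,key=cv2.contourArea);M=cv2.moments(c)
    pp.append(plane('top',[[M['m10']/M['m00'],M['m01']/M['m00']]],15)[0]);print('pad',pp[-1],cv2.contourArea(c))
pp=np.array(pp);dv=pp[-1]-pp[0];print(np.linalg.norm(np.diff(pp,axis=0),axis=1),'row dir angle from -y',np.arctan2(dv[0],-dv[1]))
s=get_state();print(R.from_rotvec(s['ee_rot']).as_matrix())
E
```

```text
sky [449.2 286.9  60. ] 10.097284317016602 284.0 60.50129958750529
orange [446.5 157.8  60. ] 10.191862106323242 288.5 60.434895139087246
blue [468.9   3.6  60. ] 9.888427734375 277.0 60.431374453295575
navy [ 431.8 -140.7   60. ] 10.12432861328125 288.5 60.3890061618074
pale [ 456.8 -278.1   60. ] 9.96832275390625 272.0 60.35663800476982
red [615.3 197.1  52. ] 15.411579132080078 316.0 52.12915863855369
white [ 644.  -183.5   52. ] 15.524274826049805 309.0 51.79908311479369
pad [620.9 123.2  15. ] 501.5
pad [626.8  45.6  15. ] 512.5
pad [632.8 -32.1  15. ] 510.0
pad [ 638.8 -109.9   15. ] 506.5
[77.8 77.9 78.1] row dir angle from -y 0.07664635712458209
[[-0.9  0.4 -0. ]
 [ 0.4  0.9 -0. ]
 [ 0.  -0.  -1. ]]
```

Emit:
jog_arm([
  {"offset":[0,0,0],"yaw":0.121,"claw":0.9},
  {"offset":[0,0,0],"yaw":0.121,"claw":0.9},
  {"offset":[0,0,0],"yaw":0.121,"claw":0.9},
  {"offset":[0,0,0],"yaw":0.121,"claw":0.9},
  {"offset":[0,0,0],"yaw":0.121,"claw":0.9},
  {"offset":[0,0,0],"yaw":0.121,"claw":0.9},
  {"offset":[0,0,0],"yaw":0.121,"claw":0.9},
  {"offset":[0,0,0],"yaw":0.121,"claw":0.9},
  {"offset":[0,0,0],"yaw":0.123,"claw":0.9},
  {"offset":[0,0,0],"yaw":0,"claw":0.9},
])

```text
time: 0.93
tcp_pos: [215.5, 505.8, 218.3]
ee_rot: [2.141, 2.299, -0.001]
wrist_force: [-0.2, -0.1, -0.3]
width: 0.901
gripper_force: 0.0
```

```bash
cat > go.py <<'E'
import sys
from h import *
T=dict(sky=(449.2,286.9),orange=(446.5,157.8),blue=(468.9,3.6),navy=(431.8,-140.7),pale=(456.8,-278.1),
 P1=(620.9,123.2),P2=(626.8,45.6),P3=(632.8,-32.1),P4=(638.8,-109.9))
s=get_state();M=R.from_rotvec(s['ee_rot']).as_matrix()
print(s['time'],np.round(s['tcp_pos'],1),'yaw err',-0.0766+np.arctan2(M[1,1],M[0,1]),'tilt',M[2,2])
p=np.array(s['tcp_pos'],float)
for t in sys.argv[1:]:
    print(t,'cm in tool x,y:',np.round(M.T@(np.r_[T[t],p[2]]-p)/10,2)); p[:2]=T[t]
E
python3 go.py navy P1 blue P2 sky P3 pale P4
```

```text
0.9333 [215.5 505.8 218.3] yaw err -0.005321588775462419 tilt -0.9999997733455954
navy cm in tool x,y: [-6.603e+01  1.697e+01  3.000e-02]
P1 cm in tool x,y: [ 2.498e+01  2.074e+01 -2.000e-02]
blue cm in tool x,y: [-1.085e+01 -1.601e+01  1.000e-02]
P2 cm in tool x,y: [ 3.060e+00  1.605e+01 -1.000e-02]
sky cm in tool x,y: [ 2.533e+01 -1.600e+01 -1.000e-02]
P3 cm in tool x,y: [-3.313e+01  1.604e+01  1.000e-02]
pale cm in tool x,y: [-2.328e+01 -1.931e+01  2.000e-02]
P4 cm in tool x,y: [15.48 19.35 -0.02]
```

Emit:
jog_arm([
  {"offset":[-3.3,0.85,0],"yaw":0,"claw":0.9},
  {"offset":[-3.3,0.85,0],"yaw":0,"claw":0.9},
  {"offset":[-3.3,0.85,0],"yaw":0,"claw":0.9},
  {"offset":[-3.3,0.85,0],"yaw":0,"claw":0.9},
  {"offset":[-3.3,0.85,0],"yaw":0,"claw":0.9},
  {"offset":[-3.3,0.85,0],"yaw":0,"claw":0.9},
  {"offset":[-3.3,0.85,0],"yaw":0,"claw":0.9},
  {"offset":[-3.3,0.85,0],"yaw":0,"claw":0.9},
  {"offset":[-3.3,0.85,0],"yaw":0,"claw":0.9},
  {"offset":[-3.3,0.85,0],"yaw":0,"claw":0.9},
  {"offset":[-3.3,0.85,0],"yaw":0,"claw":0.9},
  {"offset":[-3.3,0.85,0],"yaw":0,"claw":0.9},
  {"offset":[-3.3,0.85,0],"yaw":0,"claw":0.9},
  {"offset":[-3.3,0.85,0],"yaw":0,"claw":0.9},
  {"offset":[-3.3,0.85,0],"yaw":0,"claw":0.9},
  {"offset":[-3.3,0.85,0],"yaw":0,"claw":0.9},
  {"offset":[-3.3,0.85,0],"yaw":0,"claw":0.9},
  {"offset":[-3.3,0.85,0],"yaw":0,"claw":0.9},
  {"offset":[-3.3,0.85,0],"yaw":0,"claw":0.9},
  {"offset":[-3.3,0.85,0],"yaw":0,"claw":0.9},
])

```text
time: 2.6
tcp_pos: [435.9, -140.8, 218.6]
ee_rot: [-2.129, -2.31, -0.0]
wrist_force: [-0.4, -0.2, -0.5]
width: 0.9
gripper_force: 0.0
```

```bash
python3 go.py navy P1
```

```text
2.6 [ 435.9 -140.8  218.6] yaw err 0.004826360512349553 tilt -0.9999999942822128
navy cm in tool x,y: [ 0.04 -0.41  0.  ]
P1 cm in tool x,y: [24.76 20.99  0.  ]
```

Emit:
jog_arm([
  {"offset":[0,-0.3,2.0],"yaw":0,"claw":0.9},
  {"offset":[0,0,3],"yaw":0,"claw":0.9},
  {"offset":[0,0,3],"yaw":0,"claw":0.9},
  {"offset":[0,0,3],"yaw":0,"claw":0.9},
  {"offset":[0,0,3],"yaw":0,"claw":0.9},
  {"offset":[0,0,3],"yaw":0,"claw":0.9},
  {"offset":[0,0,2],"yaw":0,"claw":0.9},
  {"offset":[0,0,1.2],"yaw":0,"claw":0.9},
  {"offset":[0,0,0],"yaw":0,"claw":0.9},
  {"offset":[0,0,0],"yaw":0,"claw":0.9},
])

```text
time: 3.43
tcp_pos: [432.6, -139.1, 16.5]
ee_rot: [-2.13, -2.308, 0.001]
wrist_force: [0.9, -0.2, 0.5]
width: 0.898
gripper_force: 0.0
```

Emit:
jog_arm([
  {"offset":[0,0,0],"yaw":0,"claw":0.6},
  {"offset":[0,0,0],"yaw":0,"claw":0.5},
  {"offset":[0,0,0],"yaw":0,"claw":0.4},
  {"offset":[0,0,0],"yaw":0,"claw":0.3},
  {"offset":[0,0,0],"yaw":0,"claw":0.3},
  {"offset":[0,0,0],"yaw":0,"claw":0.3},
  {"offset":[0,0,0],"yaw":0,"claw":0.3},
])

```text
time: 4.02
tcp_pos: [432.9, -139.2, 16.8]
ee_rot: [2.134, 2.305, 0.0]
wrist_force: [1.2, 0.4, 0.5]
width: 0.446
gripper_force: 15.7
```

```bash
python3 go.py navy P1
```

```text
4.0167 [ 432.9 -139.2   16.8] yaw err 0.0004936124294244032 tilt -0.9999999752560118
navy cm in tool x,y: [-0.14 -0.12 -0.  ]
P1 cm in tool x,y: [24.86 20.89  0.  ]
```

Emit:
jog_arm([
  {"offset":[0,0,-1],"yaw":0,"claw":0.3},
  {"offset":[0,0,-3],"yaw":0,"claw":0.3},
  {"offset":[0,0,-3],"yaw":0,"claw":0.3},
  {"offset":[0,0,-3],"yaw":0,"claw":0.3},
  {"offset":[1,0.8,0],"yaw":0,"claw":0.3},
  {"offset":[2.2,1.84,0],"yaw":0,"claw":0.3},
  {"offset":[2.2,1.84,0],"yaw":0,"claw":0.3},
  {"offset":[2.2,1.84,0],"yaw":0,"claw":0.3},
  {"offset":[2.2,1.84,0],"yaw":0,"claw":0.3},
  {"offset":[2.2,1.84,0],"yaw":0,"claw":0.3},
  {"offset":[2.2,1.84,0],"yaw":0,"claw":0.3},
  {"offset":[2.2,1.84,0],"yaw":0,"claw":0.3},
  {"offset":[2.2,1.84,0],"yaw":0,"claw":0.3},
  {"offset":[2.2,1.84,0],"yaw":0,"claw":0.3},
  {"offset":[2.2,1.84,0],"yaw":0,"claw":0.3},
  {"offset":[2.0,1.68,0],"yaw":0,"claw":0.3},
  {"offset":[0,0,0],"yaw":0,"claw":0.3},
  {"offset":[0,0,0],"yaw":0,"claw":0.3},
])

```text
time: 5.52
tcp_pos: [621.7, 126.9, 116.8]
ee_rot: [-2.132, -2.307, 0.001]
wrist_force: [0.0, -1.1, -0.4]
width: 0.449
gripper_force: 30.0
```

```bash
python3 go.py P1; python3 - <<'E'
from h import *
p,d=viewer.camera('side');cv2.imwrite('pics/side1.png',p[:,:,::-1])
E
```

```text
5.5167 [621.7 126.9 116.8] yaw err 0.0020165912801640845 tilt -0.9999999136658471
P1 cm in tool x,y: [-0.36 -0.11  0.  ]
```

View pics/side1.png

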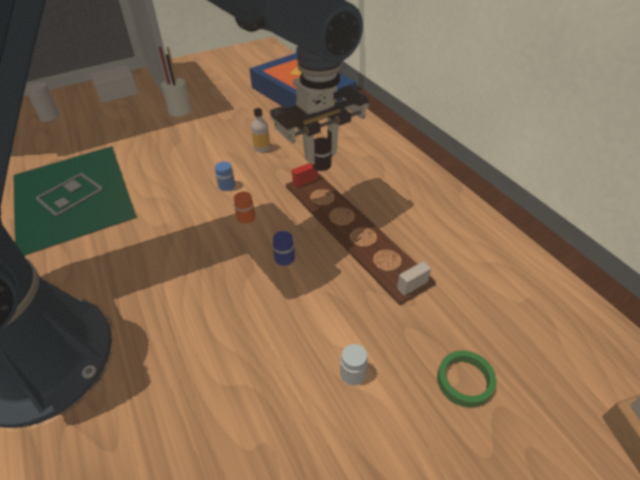

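The navy pot hangs upright in the fingers at (322,155), above the first pad. Next I lower and release it.

Emit:
jog_arm([
  {"offset":[-0.2,-0.1,2],"yaw":0,"claw":0.3},
  {"offset":[0,0,2.5],"yaw":0,"claw":0.3},
  {"offset":[0,0,2],"yaw":0,"claw":0.3},
  {"offset":[0,0,1],"yaw":0,"claw":0.3},
  {"offset":[0,0,0.5],"yaw":0,"claw":0.3},
  {"offset":[0,0,0.3],"yaw":0,"claw":0.3},
  {"offset":[0,0,0.1],"yaw":0,"claw":0.3},
  {"offset":[0,0,0],"yaw":0,"claw":0.3},
])

```text
time: 6.23
tcp_pos: [621.4, 123.9, 33.5]
ee_rot: [2.134, 2.305, 0.001]
wrist_force: [-0.5, 0.2, -0.5]
width: 0.445
gripper_force: 30.0
```

Emit:
jog_arm([
  {"offset":[0,0,0],"yaw":0,"claw":0.5},
  {"offset":[0,0,0],"yaw":0,"claw":0.55},
  {"offset":[0,0,0],"yaw":0,"claw":0.7},
  {"offset":[0,0,0],"yaw":0,"claw":0.8},
  {"offset":[0,0,-1],"yaw":0,"claw":0.8},
  {"offset":[0,0,-3],"yaw":0,"claw":0.8},
  {"offset":[0,0,-4],"yaw":0,"claw":0.8},
  {"offset":[0,0,-3],"yaw":0,"claw":0.8},
  {"offset":[0,0,0],"yaw":0,"claw":0.8},
])

```text
time: 6.98
tcp_pos: [623.9, 124.5, 150.1]
ee_rot: [2.13, 2.301, 0.012]
wrist_force: [0.7, -0.2, 0.7]
width: 0.801
gripper_force: 0.0
```

```bash
python3 go.py blue P2
```

```text
6.9833 [623.9 124.5 150.1] yaw err 0.000501766459270428 tilt -0.9999474659095788
blue cm in tool x,y: [-10.86 -16.39  -0.17]
P2 cm in tool x,y: [ 2.97 16.07  0.17]
```

Emit:
jog_arm([
  {"offset":[-1.0,-1.5,0],"yaw":0,"claw":0.9},
  {"offset":[-1.8,-2.7,0],"yaw":0,"claw":0.9},
  {"offset":[-1.8,-2.7,0],"yaw":0,"claw":0.9},
  {"offset":[-1.8,-2.7,0],"yaw":0,"claw":0.9},
  {"offset":[-1.8,-2.7,0],"yaw":0,"claw":0.9},
  {"offset":[-1.7,-2.5,0],"yaw":0,"claw":0.9},
  {"offset":[-1.0,-1.5,0],"yaw":0,"claw":0.9},
  {"offset":[0,0,0],"yaw":0,"claw":0.9},
  {"offset":[0,0,0],"yaw":0,"claw":0.9},
  {"offset":[0,0,0],"yaw":0,"claw":0.9},
])

```text
time: 7.82
tcp_pos: [467.7, 3.1, 143.0]
ee_rot: [2.134, 2.305, 0.001]
wrist_force: [0.5, -0.4, 0.2]
width: 0.898
gripper_force: 0.0
```

```bash
python3 go.py blue P2; python3 - <<'E'
from h import *
p,d=viewer.camera('side');cv2.imwrite('pics/side2.png',p[100:320,180:480,::-1])
p,d=viewer.camera('top');cv2.imwrite('pics/top2.png',p[:,:,::-1])
print(lid(d,(262,196),75))
E
```

```text
7.8167 [467.7   3.1 143. ] yaw err 0.000257589239871181 tilt -0.999999312057204
blue cm in tool x,y: [0.04 0.13 0.  ]
P2 cm in tool x,y: [ 2.98 16.07  0.02]
(array([620.58606597, 119.99954565,  75.        ]), 10.12432861328125, 288.0, np.float64(75.25101087092821))
```

View pics/side2.png

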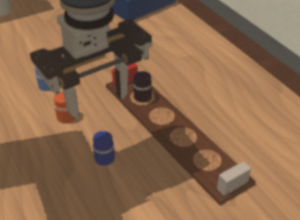

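Navy stands upright on pad 1 (crop ~(143,86)), about 3 mm off centre. Now the blue one.

Emit:
jog_arm([
  {"offset":[0,0.1,2.0],"yaw":0,"claw":0.9},
  {"offset":[0,0,3],"yaw":0,"claw":0.9},
  {"offset":[0,0,3],"yaw":0,"claw":0.9},
  {"offset":[0,0,2.5],"yaw":0,"claw":0.9},
  {"offset":[0,0,1.5],"yaw":0,"claw":0.9},
  {"offset":[0,0,0.6],"yaw":0,"claw":0.9},
  {"offset":[0,0,0],"yaw":0,"claw":0.9},
  {"offset":[0,0,0],"yaw":0,"claw":0.6},
  {"offset":[0,0,0],"yaw":0,"claw":0.5},
  {"offset":[0,0,0],"yaw":0,"claw":0.4},
  {"offset":[0,0,0],"yaw":0,"claw":0.3},
  {"offset":[0,0,0],"yaw":0,"claw":0.3},
  {"offset":[0,0,0],"yaw":0,"claw":0.3},
  {"offset":[0,0,0],"yaw":0,"claw":0.3},
  {"offset":[0,0,0],"yaw":0,"claw":0.3},
])

```text
time: 9.17
tcp_pos: [468.1, 2.9, 16.9]
ee_rot: [2.134, 2.305, 0.001]
wrist_force: [-0.2, -0.1, 2.5]
width: 0.444
gripper_force: 30.0
```

```bash
python3 go.py blue P2
```

```text
9.1667 [468.1   2.9  16.9] yaw err 0.00040359427468170117 tilt -0.999999796791425
blue cm in tool x,y: [0.07 0.09 0.  ]
P2 cm in tool x,y: [2.970e+00 1.607e+01 1.000e-02]
```

Emit:
jog_arm([
  {"offset":[0,0,-1],"yaw":0,"claw":0.3},
  {"offset":[0,0,-3],"yaw":0,"claw":0.3},
  {"offset":[0,0,-3],"yaw":0,"claw":0.3},
  {"offset":[0,0,-3],"yaw":0,"claw":0.3},
  {"offset":[0.2,1.25,0],"yaw":0,"claw":0.3},
  {"offset":[0.5,2.5,0],"yaw":0,"claw":0.3},
  {"offset":[0.5,2.5,0],"yaw":0,"claw":0.3},
  {"offset":[0.5,2.5,0],"yaw":0,"claw":0.3},
  {"offset":[0.5,2.5,0],"yaw":0,"claw":0.3},
  {"offset":[0.5,2.5,0],"yaw":0,"claw":0.3},
  {"offset":[0.3,1.5,0],"yaw":0,"claw":0.3},
  {"offset":[0,0.8,0],"yaw":0,"claw":0.3},
  {"offset":[0,0,0],"yaw":0,"claw":0.3},
  {"offset":[0,0,0],"yaw":0,"claw":0.3},
  {"offset":[0,0,0],"yaw":0,"claw":0.3},
])

```text
time: 10.42
tcp_pos: [624.5, 44.8, 116.7]
ee_rot: [-2.134, -2.305, 0.001]
wrist_force: [1.1, 0.8, -1.2]
width: 0.446
gripper_force: 30.0
```

```bash
python3 go.py P2
```

```text
10.4167 [624.5  44.8 116.7] yaw err 0.00015437030168150012 tilt -0.99999957737319
P2 cm in tool x,y: [ 0.06  0.23 -0.  ]
```

Emit:
jog_arm([
  {"offset":[0.1,0.2,2],"yaw":0,"claw":0.3},
  {"offset":[0,0,2.5],"yaw":0,"claw":0.3},
  {"offset":[0,0,2],"yaw":0,"claw":0.3},
  {"offset":[0,0,1],"yaw":0,"claw":0.3},
  {"offset":[0,0,0.5],"yaw":0,"claw":0.3},
  {"offset":[0,0,0.35],"yaw":0,"claw":0.3},
  {"offset":[0,0,0.1],"yaw":0,"claw":0.3},
  {"offset":[0,0,0],"yaw":0,"claw":0.3},
  {"offset":[0,0,0],"yaw":0,"claw":0.3},
  {"offset":[0,0,0],"yaw":0,"claw":0.5},
  {"offset":[0,0,0],"yaw":0,"claw":0.55},
  {"offset":[0,0,0],"yaw":0,"claw":0.7},
  {"offset":[0,0,0],"yaw":0,"claw":0.8},
])

```text
time: 11.5
tcp_pos: [627.6, 46.3, 32.4]
ee_rot: [2.134, 2.305, 0.0]
wrist_force: [-0.1, -1.0, -0.0]
width: 0.644
gripper_force: 0.0
```

Emit:
jog_arm([
  {"offset":[0,0,-1],"yaw":0,"claw":0.8},
  {"offset":[0,0,-3],"yaw":0,"claw":0.8},
  {"offset":[0,0,-4],"yaw":0,"claw":0.8},
  {"offset":[0,0,-3],"yaw":0,"claw":0.8},
  {"offset":[0,0,0],"yaw":0,"claw":0.8},
  {"offset":[0,0,0],"yaw":0,"claw":0.8},
])

```text
time: 12.0
tcp_pos: [628.3, 46.3, 144.5]
ee_rot: [2.132, 2.303, 0.004]
wrist_force: [-0.9, 0.0, -0.2]
width: 0.802
gripper_force: 0.0
```

```bash
python3 go.py sky P3
```

```text
12.0 [628.3  46.3 144.5] yaw err 0.0004581050553708471 tilt -0.9999921707714101
sky cm in tool x,y: [ 25.36 -16.01  -0.07]
P3 cm in tool x,y: [-33.22  15.85   0.07]
```

Emit:
jog_arm([
  {"offset":[1.2,-0.75,0],"yaw":0,"claw":0.9},
  {"offset":[2.3,-1.45,0],"yaw":0,"claw":0.9},
  {"offset":[2.3,-1.45,0],"yaw":0,"claw":0.9},
  {"offset":[2.3,-1.45,0],"yaw":0,"claw":0.9},
  {"offset":[2.3,-1.45,0],"yaw":0,"claw":0.9},
  {"offset":[2.3,-1.45,0],"yaw":0,"claw":0.9},
  {"offset":[2.3,-1.45,0],"yaw":0,"claw":0.9},
  {"offset":[2.3,-1.45,0],"yaw":0,"claw":0.9},
  {"offset":[2.3,-1.45,0],"yaw":0,"claw":0.9},
  {"offset":[2.3,-1.45,0],"yaw":0,"claw":0.9},
  {"offset":[2.3,-1.45,0],"yaw":0,"claw":0.9},
  {"offset":[1.2,-0.75,0],"yaw":0,"claw":0.9},
  {"offset":[0,0,0],"yaw":0,"claw":0.9},
  {"offset":[0,0,0],"yaw":0,"claw":0.9},
  {"offset":[0,0,0],"yaw":0,"claw":0.9},
])

```text
time: 13.25
tcp_pos: [448.0, 286.8, 141.4]
ee_rot: [-2.134, -2.305, 0.002]
wrist_force: [0.4, 0.6, -0.1]
width: 0.902
gripper_force: 0.0
```

```bash
python3 go.py sky P3; python3 - <<'E'
from h import *
p,d=viewer.camera('top');cv2.imwrite('pics/top3.png',p[:,:,::-1])
print(lid(d,(262,196),75)[0],lid(d,(300,196),75)[0])
E
```

```text
13.25 [448.  286.8 141.4] yaw err 0.0004775380866168383 tilt -0.9999991043454257
sky cm in tool x,y: [ 0.    0.12 -0.  ]
P3 cm in tool x,y: [-33.22  15.85   0.  ]
[620.64052799 120.03897266  75.        ] [626.38888179  46.54209035  75.        ]
```

Blue is within 1 mm of its pad centre. Now the sky pot.

Emit:
jog_arm([
  {"offset":[0,0.1,2.0],"yaw":0,"claw":0.9},
  {"offset":[0,0,3],"yaw":0,"claw":0.9},
  {"offset":[0,0,3],"yaw":0,"claw":0.9},
  {"offset":[0,0,2.4],"yaw":0,"claw":0.9},
  {"offset":[0,0,1.5],"yaw":0,"claw":0.9},
  {"offset":[0,0,0.6],"yaw":0,"claw":0.9},
  {"offset":[0,0,0],"yaw":0,"claw":0.9},
  {"offset":[0,0,0],"yaw":0,"claw":0.6},
  {"offset":[0,0,0],"yaw":0,"claw":0.5},
  {"offset":[0,0,0],"yaw":0,"claw":0.4},
  {"offset":[0,0,0],"yaw":0,"claw":0.3},
  {"offset":[0,0,0],"yaw":0,"claw":0.3},
  {"offset":[0,0,0],"yaw":0,"claw":0.3},
  {"offset":[0,0,0],"yaw":0,"claw":0.3},
  {"offset":[0,0,0],"yaw":0,"claw":0.3},
])

```text
time: 14.55
tcp_pos: [449.4, 287.4, 17.3]
ee_rot: [2.134, 2.305, 0.0]
wrist_force: [-0.8, -0.7, 2.7]
width: 0.445
gripper_force: 30.0
```

```bash
python3 go.py sky P3
```

```text
14.55 [449.4 287.4  17.3] yaw err 0.0004192402538742146 tilt -0.9999999727414153
sky cm in tool x,y: [-0.05 -0.03 -0.  ]
P3 cm in tool x,y: [-33.22  15.85  -0.  ]
```

Emit:
jog_arm([
  {"offset":[0,0,-1],"yaw":0,"claw":0.3},
  {"offset":[0,0,-3],"yaw":0,"claw":0.3},
  {"offset":[0,0,-4],"yaw":0,"claw":0.3},
  {"offset":[0,0,-3],"yaw":0,"claw":0.3},
  {"offset":[-1.4,0.66,0],"yaw":0,"claw":0.3},
  {"offset":[-2.77,1.32,0],"yaw":0,"claw":0.3},
  {"offset":[-2.77,1.32,0],"yaw":0,"claw":0.3},
  {"offset":[-2.77,1.32,0],"yaw":0,"claw":0.3},
  {"offset":[-2.77,1.32,0],"yaw":0,"claw":0.3},
  {"offset":[-2.77,1.32,0],"yaw":0,"claw":0.3},
  {"offset":[-2.77,1.32,0],"yaw":0,"claw":0.3},
  {"offset":[-2.77,1.32,0],"yaw":0,"claw":0.3},
  {"offset":[-2.77,1.32,0],"yaw":0,"claw":0.3},
  {"offset":[-2.77,1.32,0],"yaw":0,"claw":0.3},
  {"offset":[-2.77,1.32,0],"yaw":0,"claw":0.3},
  {"offset":[-2.77,1.32,0],"yaw":0,"claw":0.3},
  {"offset":[-1.4,0.66,0],"yaw":0,"claw":0.3},
  {"offset":[0,0,0],"yaw":0,"claw":0.3},
  {"offset":[0,0,0],"yaw":0,"claw":0.3},
  {"offset":[0,0,0],"yaw":0,"claw":0.3},
])

```text
time: 16.22
tcp_pos: [632.3, -31.2, 127.2]
ee_rot: [-2.133, -2.305, 0.0]
wrist_force: [-0.6, 0.3, 0.1]
width: 0.449
gripper_force: 30.0
```

```bash
python3 go.py P3
```

```text
16.2167 [632.3 -31.2 127.2] yaw err 0.0009502352069879205 tilt -0.9999997047039254
P3 cm in tool x,y: [-0.1   0.05 -0.  ]
```

Within 1 mm of pad 3, so I lower it 94.5 mm.

Emit:
jog_arm([
  {"offset":[-0.1,0,2],"yaw":0,"claw":0.3},
  {"offset":[0,0,3],"yaw":0,"claw":0.3},
  {"offset":[0,0,2.5],"yaw":0,"claw":0.3},
  {"offset":[0,0,1],"yaw":0,"claw":0.3},
  {"offset":[0,0,0.5],"yaw":0,"claw":0.3},
  {"offset":[0,0,0.35],"yaw":0,"claw":0.3},
  {"offset":[0,0,0.1],"yaw":0,"claw":0.3},
  {"offset":[0,0,0],"yaw":0,"claw":0.3},
  {"offset":[0,0,0],"yaw":0,"claw":0.3},
  {"offset":[0,0,0],"yaw":0,"claw":0.5},
  {"offset":[0,0,0],"yaw":0,"claw":0.55},
  {"offset":[0,0,0],"yaw":0,"claw":0.7},
  {"offset":[0,0,0],"yaw":0,"claw":0.8},
])

```text
time: 17.3
tcp_pos: [633.1, -33.2, 32.9]
ee_rot: [2.134, 2.305, 0.0]
wrist_force: [-0.2, -0.1, 0.4]
width: 0.647
gripper_force: 0.0
```

Emit:
jog_arm([
  {"offset":[0,0,-1],"yaw":0,"claw":0.8},
  {"offset":[0,0,-3],"yaw":0,"claw":0.8},
  {"offset":[0,0,-4],"yaw":0,"claw":0.8},
  {"offset":[0,0,-3],"yaw":0,"claw":0.8},
  {"offset":[0,0,0],"yaw":0,"claw":0.8},
  {"offset":[0,0,0],"yaw":0,"claw":0.8},
])

```text
time: 17.8
tcp_pos: [633.9, -33.3, 145.1]
ee_rot: [2.132, 2.303, 0.004]
wrist_force: [-0.0, 0.3, -0.8]
width: 0.798
gripper_force: 0.0
```

```bash
python3 go.py pale P4
```

```text
17.8 [633.9 -33.3 145.1] yaw err 0.0004747705533006269 tilt -0.9999921806325253
pale cm in tool x,y: [-23.04 -19.54  -0.06]
P4 cm in tool x,y: [15.37 19.44  0.06]
```

Emit:
jog_arm([
  {"offset":[-1.05,-0.9,0],"yaw":0,"claw":0.9},
  {"offset":[-2.1,-1.77,0],"yaw":0,"claw":0.9},
  {"offset":[-2.1,-1.77,0],"yaw":0,"claw":0.9},
  {"offset":[-2.1,-1.77,0],"yaw":0,"claw":0.9},
  {"offset":[-2.1,-1.77,0],"yaw":0,"claw":0.9},
  {"offset":[-2.1,-1.77,0],"yaw":0,"claw":0.9},
  {"offset":[-2.1,-1.77,0],"yaw":0,"claw":0.9},
  {"offset":[-2.1,-1.77,0],"yaw":0,"claw":0.9},
  {"offset":[-2.1,-1.77,0],"yaw":0,"claw":0.9},
  {"offset":[-2.1,-1.77,0],"yaw":0,"claw":0.9},
  {"offset":[-2.1,-1.77,0],"yaw":0,"claw":0.9},
  {"offset":[-1.05,-0.9,0],"yaw":0,"claw":0.9},
  {"offset":[0,0,0],"yaw":0,"claw":0.9},
  {"offset":[0,0,0],"yaw":0,"claw":0.9},
  {"offset":[0,0,0],"yaw":0,"claw":0.9},
])

```text
time: 19.05
tcp_pos: [456.0, -278.0, 141.9]
ee_rot: [-2.133, -2.304, 0.0]
wrist_force: [-0.1, -0.1, -0.9]
width: 0.9
gripper_force: 0.0
```

```bash
python3 go.py pale P4
```

```text
19.05 [ 456.  -278.   141.9] yaw err 0.00030424741102154373 tilt -0.9999989833595859
pale cm in tool x,y: [-0.02  0.08 -0.  ]
P4 cm in tool x,y: [15.37 19.44 -0.  ]
```

Emit:
jog_arm([
  {"offset":[0,0,2.0],"yaw":0,"claw":0.9},
  {"offset":[0,0,3],"yaw":0,"claw":0.9},
  {"offset":[0,0,3],"yaw":0,"claw":0.9},
  {"offset":[0,0,2.4],"yaw":0,"claw":0.9},
  {"offset":[0,0,1.5],"yaw":0,"claw":0.9},
  {"offset":[0,0,0.6],"yaw":0,"claw":0.9},
  {"offset":[0,0,0],"yaw":0,"claw":0.9},
  {"offset":[0,0,0],"yaw":0,"claw":0.6},
  {"offset":[0,0,0],"yaw":0,"claw":0.5},
  {"offset":[0,0,0],"yaw":0,"claw":0.4},
  {"offset":[0,0,0],"yaw":0,"claw":0.3},
  {"offset":[0,0,0],"yaw":0,"claw":0.3},
  {"offset":[0,0,0],"yaw":0,"claw":0.3},
  {"offset":[0,0,0],"yaw":0,"claw":0.3},
  {"offset":[0,0,0],"yaw":0,"claw":0.3},
])

```text
time: 20.3
tcp_pos: [456.5, -278.6, 17.9]
ee_rot: [2.134, 2.305, 0.0]
wrist_force: [0.3, 0.8, 3.4]
width: 0.444
gripper_force: 30.0
```

```bash
python3 go.py pale P4
```

```text
20.3 [ 456.5 -278.6   17.9] yaw err 0.0003820262297887095 tilt -0.9999999163496819
pale cm in tool x,y: [ 0.05  0.04 -0.  ]
P4 cm in tool x,y: [15.37 19.44  0.  ]
```

Emit:
jog_arm([
  {"offset":[0,0,-1],"yaw":0,"claw":0.3},
  {"offset":[0,0,-3],"yaw":0,"claw":0.3},
  {"offset":[0,0,-4],"yaw":0,"claw":0.3},
  {"offset":[0,0,-3],"yaw":0,"claw":0.3},
  {"offset":[0.7,0.92,0],"yaw":0,"claw":0.3},
  {"offset":[1.75,2.2,0],"yaw":0,"claw":0.3},
  {"offset":[1.75,2.2,0],"yaw":0,"claw":0.3},
  {"offset":[1.75,2.2,0],"yaw":0,"claw":0.3},
  {"offset":[1.75,2.2,0],"yaw":0,"claw":0.3},
  {"offset":[1.75,2.2,0],"yaw":0,"claw":0.3},
  {"offset":[1.75,2.2,0],"yaw":0,"claw":0.3},
  {"offset":[1.75,2.2,0],"yaw":0,"claw":0.3},
  {"offset":[1.75,2.2,0],"yaw":0,"claw":0.3},
  {"offset":[0.7,0.92,0],"yaw":0,"claw":0.3},
  {"offset":[0,0,0],"yaw":0,"claw":0.3},
  {"offset":[0,0,0],"yaw":0,"claw":0.3},
  {"offset":[0,0,0],"yaw":0,"claw":0.3},
])

```text
time: 21.72
tcp_pos: [637.4, -110.8, 127.4]
ee_rot: [-2.134, -2.304, 0.001]
wrist_force: [-0.6, 0.6, -0.2]
width: 0.445
gripper_force: 30.0
```

```bash
python3 go.py P4
```

```text
21.7167 [ 637.4 -110.8  127.4] yaw err -0.00016114796444570423 tilt -0.9999995019162551
P4 cm in tool x,y: [ 0.08  0.15 -0.  ]
```

Emit:
jog_arm([
  {"offset":[0.1,0.1,2],"yaw":0,"claw":0.3},
  {"offset":[0,0,3],"yaw":0,"claw":0.3},
  {"offset":[0,0,2.5],"yaw":0,"claw":0.3},
  {"offset":[0,0,1],"yaw":0,"claw":0.3},
  {"offset":[0,0,0.5],"yaw":0,"claw":0.3},
  {"offset":[0,0,0.35],"yaw":0,"claw":0.3},
  {"offset":[0,0,0.1],"yaw":0,"claw":0.3},
  {"offset":[0,0,0],"yaw":0,"claw":0.3},
  {"offset":[0,0,0],"yaw":0,"claw":0.3},
  {"offset":[0,0,0],"yaw":0,"claw":0.5},
  {"offset":[0,0,0],"yaw":0,"claw":0.55},
  {"offset":[0,0,0],"yaw":0,"claw":0.7},
  {"offset":[0,0,0],"yaw":0,"claw":0.8},
])

```text
time: 22.8
tcp_pos: [639.4, -108.9, 33.4]
ee_rot: [2.134, 2.305, 0.0]
wrist_force: [-0.3, -0.7, -0.1]
width: 0.645
gripper_force: 0.0
```

Emit:
jog_arm([
  {"offset":[0,0,-1],"yaw":0,"claw":0.8},
  {"offset":[0,0,-3],"yaw":0,"claw":0.8},
  {"offset":[0,0,-4],"yaw":0,"claw":0.8},
  {"offset":[0,0,-4],"yaw":0,"claw":0.8},
  {"offset":[0,-4,0],"yaw":0,"claw":0.8},
  {"offset":[0,-4,0],"yaw":0,"claw":0.8},
  {"offset":[0,-4,0],"yaw":0,"claw":0.8},
  {"offset":[-2,-3,0],"yaw":0,"claw":0.8},
  {"offset":[-3,-2,0],"yaw":0,"claw":0.8},
  {"offset":[-3,-2,0],"yaw":0,"claw":0.8},
  {"offset":[-3,-1,0],"yaw":0,"claw":0.8},
  {"offset":[-3,0,0],"yaw":0,"claw":0.8},
  {"offset":[-3,0,0],"yaw":0,"claw":0.8},
  {"offset":[0,0,0],"yaw":0,"claw":0.8},
  {"offset":[0,0,0],"yaw":0,"claw":0.8},
])

```text
time: 24.05
tcp_pos: [452.7, -294.9, 153.6]
ee_rot: [2.136, 2.303, 0.0]
wrist_force: [-0.5, 1.1, 0.5]
width: 0.796
gripper_force: 0.0
```

```bash
python3 - <<'E'
from h import *
p,d=viewer.camera('top');cv2.imwrite('pics/top4.png',p[:,:,::-1])
q,_=viewer.camera('side');cv2.imwrite('pics/side4.png',q[:,:,::-1])
for u in [(262,196),(300,194),(337,192),(375,190)]:
    x=lid(d,u,75,w=18);print(np.round(x[0],1),x[1:])
print(lid(d,(241,286),60))
E
```

```text
[620.6 120.   75. ] (10.12432861328125, 288.5, np.float64(75.25941836986465))
[626.5  46.5  75. ] (10.026460647583008, 280.5, np.float64(75.24226816475817))
[631.8 -32.4  75. ] (10.049975395202637, 265.5, np.float64(75.04585262976434))
[ 638.3 -108.6   75. ] (10.07181167602539, 283.5, np.float64(74.9076414621299))
(array([446.42582387, 157.7174629 ,  60.        ]), 10.209811210632324, 289.5, np.float64(60.66509844195798))
```

View pics/top4.png

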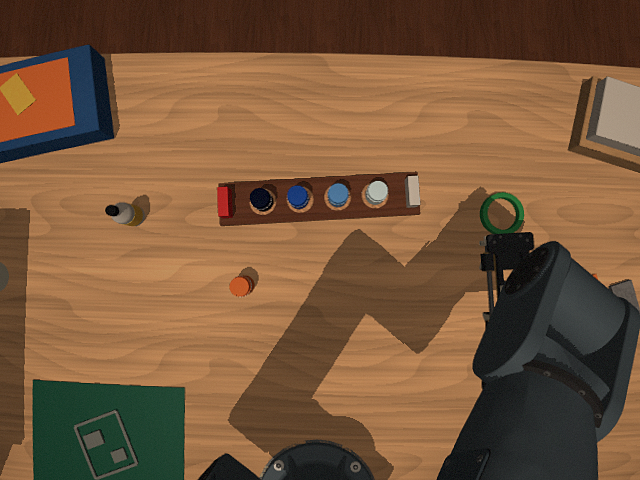

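View pics/side4.png

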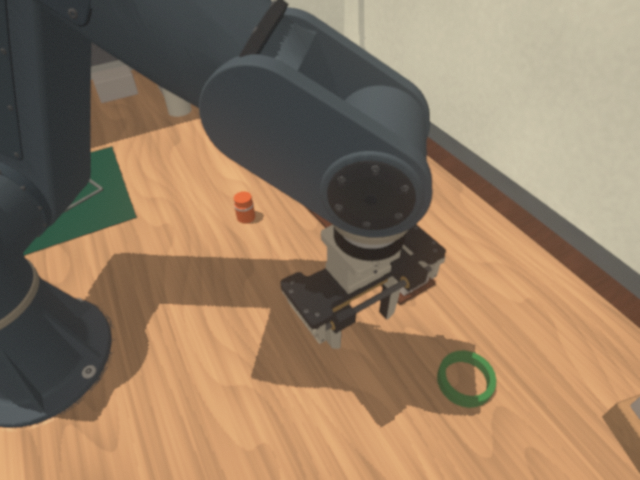

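The top view shows all four pots upright in shade order from the red end, at (262,199), (299,197), (338,195) and (376,192). Each is within about 3 mm of its pad centre. The orange pot (241,286), the bottle and the tape have not moved. The side view shows the gripper open and empty, clear of everything.

```bash
python3 -c "from bench import job;print(job.finish_job())"
```

```text
the job is handed in; nothing more can be done
None
```

The job is handed in: by my last camera check the four blue pots stand upright on their pads, darkest at the red block to palest at the white end, each within about 3 mm of centre, and the orange pot, bottle and tape are where they started; the judge returned no verdict.

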